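# Close the pin tin and take off its outer cover

## Task

Stand the loose steel pin fully home in the empty bore of the tin's wooden insert, then pick up the nested pair of lids by the inner lid's black knob and lower it, without dropping it, until the inner lid is seated on the tin. Then grip the outer cover by its collar and lift it off alone, straight up until the whole cover is above the top of the knob, leaving the inner lid seated and the lids never parted anywhere but on the tin; finish while still holding the cover up there in the gripper so that it can be taken for cleaning. Leave the sanding block where it lies.

Things in the scene. Friction and masses are not known exactly. Their poses are not given: they have to be found in the camera images.
- tin: Round open steel tin fixed to the bench, left of the bread maker: outside diameter 100, wall 4, height 60 mm; its turn about z varies. Origin at the centre of its underside, z up. In it lies a square wooden insert 62 x 62 mm, top 28 mm above the bench, with two fixed pins (16 mm diameter, tops 58 mm above the bench) at x = -18, y = -18 and +18 mm and one empty bore at x = +13, y = 0.
- bore_mouth (a point): Centre of the mouth of the empty bore, 28 mm above the bench on the insert's top face; bore upright, 18 mm in diameter, 18 mm deep. Axes as the tin's. The tin's wall is 25 mm from a standing pin's side towards the tin's +x and 36 mm along its y: fingers closing along the tin's y have most room; open them only partly in there.
- pin_centre (a point): Centre of the loose steel pin, half-way up: plain cylinder 16 mm in diameter, 48 mm long, about 60 g, standing upright alone on the bench, right of the bread maker. z along the pin. Fully home in the bore, its centre is 34 mm above the bench and its upper 30 mm stand out of the insert.
- knob (a point): Grip point of the inner lid's black knob, on its axis, 9 mm below its flat top; z up along it. The knob is a cylinder 22 mm in diameter; its upper 30 mm stand out of the outer cover's collar while the lids are nested. Lifting it lifts both lids, as the cover rests on the inner lid's disc. With the inner lid seated, this point is over the tin's axis, 115 mm above the bench.
- inner_seat (a point): Centre of the underside of the inner lid's aluminium disc (104 mm diameter, 4 mm thick, about 0.25 kg with its knob), 55 mm below the knob's grip point. A tapered locating ring (79 mm diameter at its foot, 84 at the disc) reaches 10 mm below it and enters the tin (92 mm inside); the disc then lies on the tin's rim. At the start the nested pair stands on this ring on the bench, near the tin.
- collar (a point): Grip point of the outer cover's collar, on its axis, 6 mm below the collar's top; z up. The collar is an upright tube, 42 mm outside, 32 mm inside diameter, 26 mm high. The inner lid's knob comes up loosely through it (5 mm free all round) and stands 30 mm above its top; fingers gripping the collar from above pass on both sides of the knob. Nested, this point is 27 mm below knob.
- cover_plate (a point): Centre of the underside of the outer cover's steel plate (116 mm diameter, 4 mm thick, about 0.18 kg in all), 24 mm below the collar's grip point. A skirt round its edge hangs 12 mm below it. The cover only rests on the inner lid's disc and comes straight up off it; its skirt is above the knob's top after rising 72 mm.
- bread_maker: Big white bread maker that stands fixed in the middle of the bench, an obstacle between the pin and the tin: 334 (along its x) x 268 x 255 mm high. Origin at the centre of its underside; its front faces its own -x. Its front left corner is about 0.46 m ahead of the robot: pass in front of it, at most 0.37 m ahead, or well over it.
- sanding_block: Bystander, loose: black sanding block 63 x 106 x 27 mm lying on the bench. Origin at the centre of its underside, long side along its y.

How it is judged:
By the outcome, as a careful person would: the job done as asked, in the order asked, and still so for the second after the job is handed in, while the arm keeps its last pose, push and grip.
It also fails if it takes over 72 s, if anything falls off the work surface, if the arm or the gripper's body presses on something with over 40 N, if the wrist force passes 120 N, or if a joint passes its speed limit or range.

## Robot

A 7-joint arm with a two-finger parallel gripper is mounted at the origin on a cart in front of the work surface, level with it; the furniture and walls round the work are solid. World frame = base frame: x ahead of the robot, y to its left, z up, the work surface at z = 0. Lengths are in mm, angles in rad, forces in N, time in s.
With the tool pointing down it reaches from about 400 to 875 mm from the base axis. Payload 19.3 kg.
Tool frame: the origin (TCP) lies at the very end of the fingers, on their centre line; the grasp point (between the pads) lies 19 mm behind it (grip_point_offset is the z of the grasp point in the tool frame, in mm); z points along the fingers, y is the line along which they close (so a half turn about z gives the same grasp; the last joint's range is limited). The gripper opens to 85 mm and grips with 20 to 120 N. Pads are 22 mm wide; open, the fingers measure 114 mm over their backs; the gripper's body (76 mm by 85 mm) begins 54 mm behind the grasp point. The pads swing forward as they close: fully open they stand 13 mm farther back than shut.
Start: joints at [1.17, 0.521, -0.036, 1.599, 0.021, 1.021, -0.113], TCP at [202.972, -591.115, 231.291] pointing down, gripper open.
Joint ranges: [-2.91, 2.91], [-0.3, 2.13], [-1.5, 1.42], [0.17, 2.43], [-1.26, 4.41], [0.16, 1.93], [-2.52, 2.52]. Speed limits (rad/s): [1.89, 1.89, 2.39, 2.39, 3.01, 3.01, 3.01].

## Interface

Orientations are given as a 3x3 rotation matrix whose columns are the frame's x, y, z axes.
In Python, from workcell import movep, movel, goto_joints, open_gripper, clamp, wait, inverse_kinematics, read_state, camera, PlanningError, finish_job, grip_point_offset gives the robot as it stands. Calls block until the motion is done:
- movep(position, orientation): joint-space move of the TCP to a pose.
- movel(position, frame=None, max_speed=150, guard=None): straight line of the TCP; frame=None keeps the orientation; max_speed is the mean speed in mm/s. With guard (N) it stops when the force on the tool has changed by that much, and returns True; else False.
- goto_joints(angles): joint-space move.
- open_gripper() and clamp(): open the fingers fully, or close them until they stop; the grip force is fixed at half the most.
- wait(seconds).
- inverse_kinematics(position, orientation): joint angles nearest the present ones, or None.
- read_state(): the state.
- camera(name): name is "scene" or "top" or "wrist"; returns a dict with "image" (384x512x3 uint8, blue, green, red), "range_z" (384x512 float32, mm along the optical axis (not along the pixel's ray), 0 where there is no reading), "fx", "fy", "cx", "cy" (pixels), "dist_coeffs" ([k1, k2, p1, p2, k3] as OpenCV has them; the pictures are not rectified), "cam_to_world" (4x4, takes a point from camera to world coordinates). Camera axes: x right, y up, looking along -z (the intrinsics and any distortion apply to the point x, -y, -z); pixel columns grow to the right and rows downward; lengths in mm; the calibration is good to about 2 mm. A picture is of the moment at which its call begins.
A pose or a line that the arm cannot do raises PlanningError and nothing moves.
- finish_job(): hands the job in; it is judged then, once.
The state is a dict: "time": time; "qpos": joint angles; "qvel": joint speeds; "joint_efforts": joint torques, N m; "eef_pos": TCP position; "tool_rot": TCP orientation; "ft_force": force on the tool from outside, world axes, zero at the start; "torque": the same for the moment, N m; "finger_gap": finger opening in mm; "gripper_force": force on a finger pad.
Only numpy, scipy, OpenCV 4.12 (cv2) and the standard library are available. Lean on these libraries where they do the work, as an engineer would, in place of code of your own. Each camera call takes 0.05 s, during which the arm holds its last target. There are 200 camera calls.

## Working session

There is one attempt and no reset: what is moved stays moved. The work goes in short steps, each a Python script; the robot and the scene stay as the last script left them, time stands still between calls to the robot, and variables do not carry over. Pictures are saved under pics/ and viewed, at most 11 in all, crops included, and the job is handed in when it is done.

```bash
ls; mkdir -p pics
cat > h.py <<'E'
import numpy as np, cv2
from workcell import *
def rays(c,uv):
    K=np.array([[c["fx"],0,c["cx"]],[0,c["fy"],c["cy"]],[0,0,1.]])
    p=cv2.undistortPoints(np.asarray(uv,float).reshape(-1,1,2),K,np.array(c["dist_coeffs"],float)).reshape(-1,2)
    return p
def on_plane(c,uv,z):
    p=rays(c,uv);T=np.array(c["cam_to_world"]);d=np.c_[p[:,0],-p[:,1],-np.ones(len(p))]@T[:3,:3].T;o=T[:3,3]
    return o+d*((z-o[2])/d[:,2])[:,None]
def cloud(c):
    h,w=c["range_z"].shape;v,u=np.mgrid[:h,:w]
    p=rays(c,np.c_[u.ravel(),v.ravel()]);T=np.array(c["cam_to_world"]);r=c["range_z"].ravel()[:,None]
    P=np.c_[p[:,0],-p[:,1],-np.ones(len(p))]*r@T[:3,:3].T+T[:3,3]
    P[r[:,0]<=0]=np.nan
    return P.reshape(h,w,3)
E
python3 - <<'E'
from h import *
s=read_state();print(s);print(grip_point_offset)
a=camera("scene");b=camera("top")
for n,c in(("scene",a),("top",b)):
    print(n,c["fx"],c["cx"],c["cy"],np.round(c["cam_to_world"],3).tolist(),c["dist_coeffs"])
    np.savez(f"{n}0.npz",**c)
cv2.imwrite("pics/scene0.png",a["image"]);cv2.imwrite("pics/top0.png",b["image"])
E
```

```text
pics
{'time': 0.0, 'qpos': array([ 1.16981616,  0.52199011, -0.03631963,  1.59998861,  0.02117088,
        1.02108284, -0.112808  ]), 'qvel': array([-0.00050326, -0.00032043, -0.00064849, -0.00094334,  0.0012578 ,
       -0.00164864,  0.00186889]), 'joint_efforts': array([ 1.02421258e-03, -9.27103472e+01,  1.97928675e+00, -3.69930947e+01,
        1.76175381e-02,  8.13281484e-03,  4.65598521e-05]), 'eef_pos': array([ 202.85280894, -590.82300429,  230.74764435]), 'tool_rot': array([[ 9.45802319e-01,  3.24742682e-01, -4.04569483e-04],
       [ 3.24742929e-01, -9.45801785e-01,  1.00694383e-03],
       [-5.56448998e-05, -1.08375089e-03, -9.99999411e-01]]), 'ft_force': array([ 0.12423436, -0.2361352 , -0.23872594]), 'torque': array([-0.02874569, -0.00306502, -0.00696063]), 'gripper_force': 0.0, 'finger_gap': 85.46534709493962}
-18.700000000000003
scene 392.16052458840073 263.4802849325781 196.91392029471743 [[-0.829, 0.257, -0.496, -100.741], [-0.559, -0.374, 0.74, 888.634], [0.005, 0.891, 0.454, 630.379], [0.0, 0.0, 0.0, 1.0]] [-0.04448945  0.          0.          0.          0.        ]
top 357.3170270772322 250.06723324356787 188.90449872526574 [[0.015, 0.986, -0.168, 326.806], [-1.0, 0.015, -0.002, -22.942], [0.0, 0.168, 0.986, 1100.893], [0.0, 0.0, 0.0, 1.0]] [-0.06288681  0.          0.          0.          0.        ]
```

View pics/scene0.png

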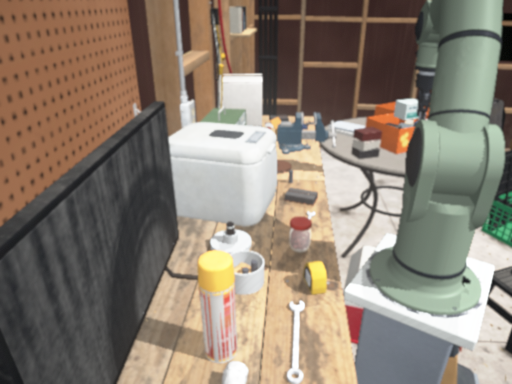

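View pics/top0.png

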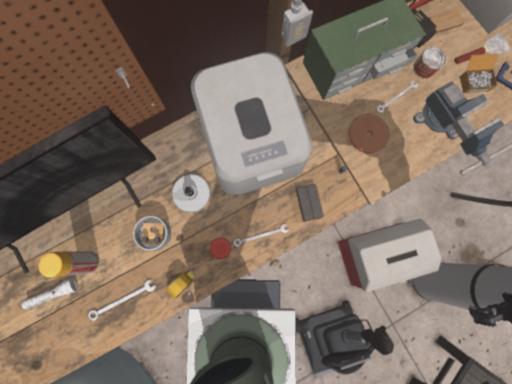

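The scene view shows the lids at (231,238) and the tin at (247,270), with the bread maker behind them. The top view shows the tin at (151,233), the lids at (190,192), the bread maker at (255,125), the sanding block at (310,202), and probably the pin at (341,168). A red jar at (220,248) and a spray can at (70,264) stand nearby.

Run:
```python
from h import *
b=dict(np.load("top0.npz"));P=cloud(b);im=b["image"]
def info(n,u0,u1,v0,v1):
    q=P[v0:v1,u0:u1];print(n,"z max",np.nanmax(q[...,2]));return q
for n,u,v in (("bench",280,215),("pin",341,168),("knob",190,190),("lid",200,200),("tin rim",151,217),("jar",220,247),("block",310,202),("spray",55,264),("panel",130,135),("bm corner",224,186),("wrench",260,237),("tape",180,283)):
    print(n,np.round(P[v,u],0))
np.set_printoptions(linewidth=250)
print(np.round(P[160:178,332:350,2]).astype(int))
# pin colour blob
crop=[cv2.resize(im[v0:v0+h,u0:u0+w],None,fx=6,fy=6,interpolation=cv2.INTER_CUBIC) for u0,v0,w,h in((125,160,90,95),(320,145,40,95))]
cv2.imwrite("pics/c1.png",np.hstack(crop))
print(b["cam_to_world"][:3,3])
# tin: rim points z 52..66
q=P[205:262,120:182].reshape(-1,3);m=abs(q[:,2]-60)<5;uvm=None
print("tin rim n",m.sum());
if m.sum()>20:
    pts=(q[m][:,:2]).astype(np.float32);print(cv2.minEnclosingCircle(pts))
for zlo,zhi in((35,50),(45,65),(70,110)):
    q=P[165:222,165:220].reshape(-1,3);m=(q[:,2]>zlo)&(q[:,2]<zhi);print("lid",zlo,m.sum(),cv2.minEnclosingCircle(q[m][:,:2].astype(np.float32)) if m.sum() else 0)
```

```text
bench [ 433. -114.    2.]
pin [ 576. -298.   39.]
knob [495. 155.  75.]
lid [473. 132.  23.]
tin rim [417. 272.  48.]
jar [332.  61.  91.]
block [ 471. -203.   29.]
spray [282. 453. 228.]
panel [590. 267. 290.]
bm corner [498.  51. 137.]
wrench [365. -53.   1.]
tape [229. 175.  59.]
[[                   1                    1                    0                   -2                    0                    1                    0                    0                   -2                    1 -9223372036854775808
                    -3                    0                    3                    5                    5                    1                    2]
 [                   0                   -3                    2                    5                    0                    2                   -2                    5                    2                   -1                  -15
                    -8                   -3                    0                    4                    1                   -3                    1]
 [                  -2                    4       
[... 5765 characters left out ...]
              2                    0                    5                    2                    1                   -2                    2                    0
                     2                    0                   -1                   -3                    0                    0                   -3]]
[ 326.80587843  -22.94195724 1100.8934928 ]
tin rim n 213
((370.7073669433594, 270.3584289550781), 50.84499740600586)
lid 35 75 ((497.9009704589844, 162.27395629882812), 21.62051773071289)
lid 45 41 ((497.00579833984375, 161.2789764404297), 20.37311553955078)
lid 70 49 ((516.01171875, 122.57530975341797), 53.687278747558594)<stdin>:8: RuntimeWarning: invalid value encountered in cast
```

View pics/c1.png

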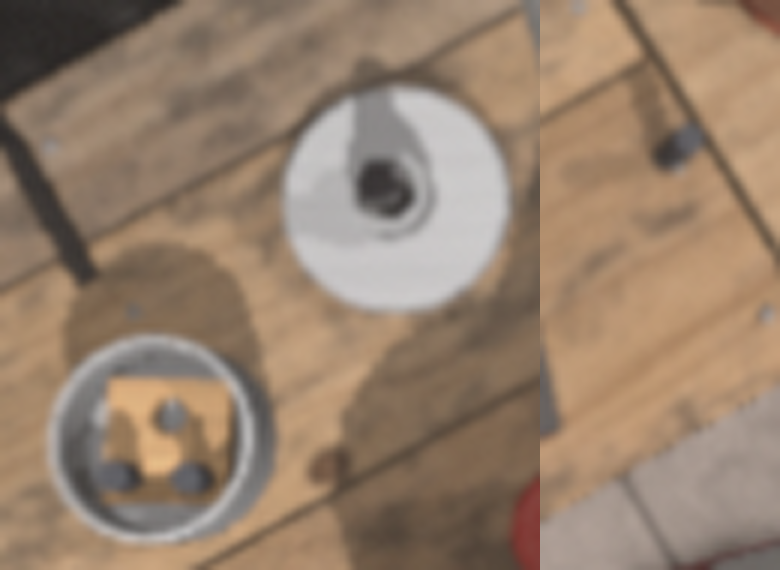

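The crop shows the tin's insert with two dark fixed pins at crop (118,475) and (190,475), and the bore at (171,413). The tin's +x is therefore roughly world +x. The pin's top is at crop (686,138). I'll move above the pin and look from close by.

Run:
```python
from h import *
movep([575,-304,240],R(-0.6))
wait(.3);c=camera("wrist");save(c,"w1");s=read_state()
print(s["time"],s["eef_pos"],s["qpos"]);print(np.round(c["cam_to_world"],3).tolist(),c["fx"])
P=cloud(c);m=(P[...,2]>40)&(P[...,2]<56)&(np.hypot(P[...,0]-575,P[...,1]+304)<40)
print(m.sum(),np.nanmedian(P[m],0),np.argwhere(m).mean(0) if m.any() else 0)
```

```text
2.1667 [ 574.82726869 -304.3397644   240.00764231] [ 0.55748292  0.56352232 -0.24991359  1.50878005  0.14980946  1.0880444
 -0.32557062]
[[0.825, 0.543, 0.161, 616.188], [-0.566, 0.791, 0.233, -244.715], [-0.0, -0.283, 0.959, 381.005], [0.0, 0.0, 0.0, 1.0]] 296.5483995940036
149 [ 576.2820806  -304.67442384   46.06629968] [168.39597315 257.13422819]
```

View pics/w1.png

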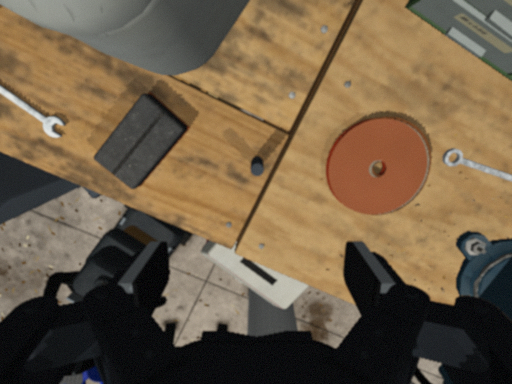

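The pin is at (257,165), and both views agree on (576,-304.5). I'll check the open fingertips' height from the range data, then grasp.

Run:
```python
from h import *
c=dict(np.load("w1.npz"));P=cloud(c)
for reg in (P[240:290,130:170],P[240:290,345:390]):
    z=reg[...,2].ravel();z=z[np.isfinite(z)&(z>100)];print("open tip z",np.percentile(z,[0,5,20,50]) if len(z) else 0, "TCP z 240")
m=(P[...,2]>40)&(P[...,2]<56)&(np.hypot(P[...,0]-576,P[...,1]+304.5)<25)
# top disc centre: circle through cloud of top pts
print(cv2.minEnclosingCircle(P[m][:,:2].astype(np.float32)))
p=[576,-304.5]
movel([*p,110],max_speed=200)
movel([*p,35],max_speed=80,guard=15)
clamp();s=read_state();print(s["time"],s["eef_pos"],s["finger_gap"],s["gripper_force"])
movel([*p,120],max_speed=150)
wait(.2);c=camera("wrist");save(c,"w2");s=read_state();print(s["finger_gap"],s["eef_pos"],s["gripper_force"])
```

```text
open tip z [250.8193365  254.77215829 260.47227526 269.13428026] TCP z 240
open tip z [250.81698263 255.82318047 261.43855196 270.67278599] TCP z 240
((576.005615234375, -305.1446838378906), 7.819118022918701)
4.7167 [ 576.11662992 -304.54655738   35.24772397] 13.111863715479116 58.53670299053192
12.813931657519028 [ 575.68184519 -304.30755484  119.13015832] 58.53947639465332
```

View pics/w2.png

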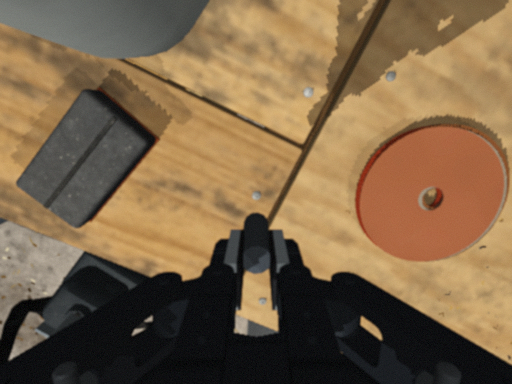

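The pin is held upright between the fingers, its top at (257,262) and its lower end at (257,218). I'll carry it over the bread maker to above the tin and look.

Run:
```python
from h import *
c=dict(np.load("w2.npz"))
print("pin foot front edge at z84:",on_plane(c,[[257,213]],84),"expected", np.array([575.7,-304.3])+8*np.array([.566,.825]))
movel([576,-304.5,400],max_speed=300)
movel([470,0,400],R(0.5),max_speed=350)
movel([384,269,400],R(np.pi/2),max_speed=350)
movel([384,269,230],max_speed=250)
wait(.3);c=camera("wrist");save(c,"w3");s=read_state();print(s["time"],s["eef_pos"],s["qpos"],s["finger_gap"])
print(np.round(c["cam_to_world"],3).tolist())
```

```text
pin foot front edge at z84: [[ 579.68838363 -299.6580568    84.        ]] expected [ 580.228 -297.7  ]
10.4167 [384.20918284 269.03415689 230.47091023] [-0.04861925  0.3788513  -0.8660115   1.96610622  0.35357577  0.95280845
  0.48195786] 13.52196803788508
[[0.001, -0.958, -0.286, 312.377], [1.0, 0.001, -0.001, 269.103], [0.001, -0.286, 0.958, 371.559], [0.0, 0.0, 0.0, 1.0]]
```

View pics/w3.png

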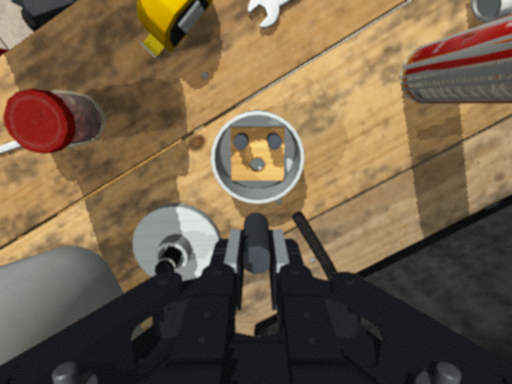

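The wrist view shows the tin around (258,157), the fixed pins at about (241,141) and (275,141), the bore at about (258,163), and the knob at about (170,258). I'll measure these with masks.

Run:
```python
from h import *
c=dict(np.load("w3.npz"));im=c["image"];P=cloud(c)
hsv=cv2.cvtColor(im,cv2.COLOR_BGR2HSV)
u0,v0,u1,v1=228,122,290,185
sub=hsv[v0:v1,u0:u1];wood=((sub[...,1]>70)).astype(np.uint8)
n,l,st,ce=cv2.connectedComponentsWithStats(1-wood,connectivity=4)
for i in range(1,n):
    if 15<st[i,4]<800:
        uv=ce[i]+[u0,v0];print(st[i],uv,"z58",on_plane(c,[uv],58)[0][:2],"z28",on_plane(c,[uv],28)[0][:2])
W=np.argwhere(wood==1)[:,::-1]+[u0,v0]; W=on_plane(c,W,28)[:,:2].astype(np.float32)
Q=P[v0:v1,u0:u1][wood==1]; print("insert z",np.nanmedian(Q[:,2]))
# rim by range
q=P[100:210,200:315].reshape(-1,3);m=abs(q[:,2]-60)<3;pts=q[m][:,:2]
A=np.c_[2*pts,np.ones(len(pts))];
for _ in range(4):
    x=np.linalg.lstsq(np.c_[2*pts,np.ones(len(pts))],(pts**2).sum(1),rcond=None)[0];r=np.sqrt(x[2]+x[:2]@x[:2]);d=np.hypot(*(pts-x[:2]).T);pts=pts[abs(d-r)<5]
print("rim fit",x[:2],r,len(pts))
# lids from range
q=P[200:285,125:225].reshape(-1,3)
for lo,hi in((14,21),(41,47),(71,77)):
    m=(q[:,2]>lo)&(q[:,2]<hi)&(q[:,0]>420);print(lo,m.sum(),cv2.minEnclosingCircle(q[m][:,:2].astype(np.float32)) if m.any() else 0)
cv2.imwrite("pics/c3.png",np.hstack([cv2.resize(im[110:210,205:310],(525,500),interpolation=cv2.INTER_CUBIC),cv2.resize(im[230:285,150:210],(275,252),interpolation=cv2.INTER_CUBIC)[:500].copy() if 0 else np.zeros((500,1,3),np.uint8)]))
```

```text
[  5  11  15  17 187] [240.42245989 140.73262032] z58 [350.82152659 253.04579873] z28 [354.49973067 251.50955971]
[ 39  11  15  16 179] [273.75418994 140.65921788] z58 [350.78788417 288.04319921] z28 [354.46286948 289.85536536]
[ 22  36  14  12 129] [256.81395349 163.62790698] z58 [375.25054643 270.24706016] z28 [381.26601713 270.35656602]
insert z 26.23695058221847
rim fit [369.79571272 271.01601674] 47.620767022380626 959
14 3709 ((495.84735107421875, 162.7682647705078), 58.552330017089844)
41 291 ((496.1135559082031, 163.3995361328125), 21.27605628967285)
71 145 ((496.5914001464844, 162.83380126953125), 10.764594078063965)
```

View pics/c3.png

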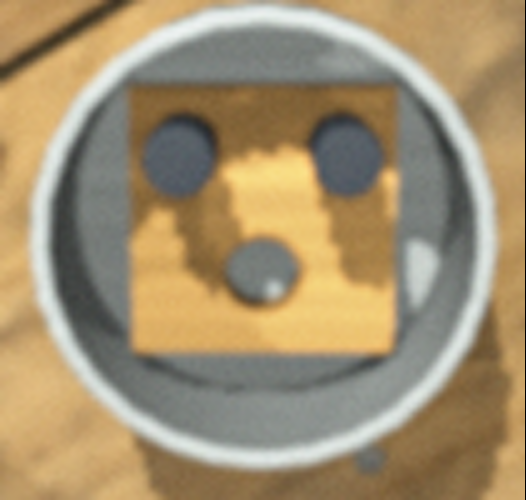

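The bore shows as a disc at crop (262,271), with the fixed pins at crop (180,157) and (348,155). The tin's y axis lies along world y to within about 0.1°. I'll measure the held pin's foot and then try a guarded insertion.

```bash
cat >> h.py <<'E'
def foot_edge(c,zf,r0=190,r1=240):
    g=cv2.GaussianBlur(cv2.cvtColor(c["image"],cv2.COLOR_BGR2GRAY),(3,3),0).astype(float)
    col=g[r0:r1,255:260].mean(1);i=np.argmin(np.diff(col));return r0+i+.5,on_plane(c,[[257,r0+i+.5]],zf)[0]
E
python3 - <<'E'
from h import *
c=dict(np.load("w3.npz"));print(foot_edge(c,195.5),"TCP 384.2-8=376.2")
c=dict(np.load("w2.npz"));r,p=foot_edge(c,84);print(r,(p[:2]-[575.7,-304.3])@np.array([.566,.825]),"expect 8")
b=[382.2,270.4]
movel([*b,80],max_speed=150);wait(.2)
c=camera("wrist");save(c,"w4");s=read_state();print(s["time"],s["eef_pos"])
print(foot_edge(c,s["eef_pos"][2]-35))
cv2.imwrite("pics/c4.png",cv2.resize(c["image"][150:300,180:335],(620,600),interpolation=cv2.INTER_CUBIC))
E
```

```text
(np.float64(203.5), array([373.08586318, 269.85276226, 195.5       ])) TCP 384.2-8=376.2
212.5 6.424186662825358 expect 8
11.8167 [382.48750219 270.40447053  80.4135722 ]
(np.float64(212.5), array([377.33353549, 271.25039736,  45.4135722 ]))
```

View pics/c4.png

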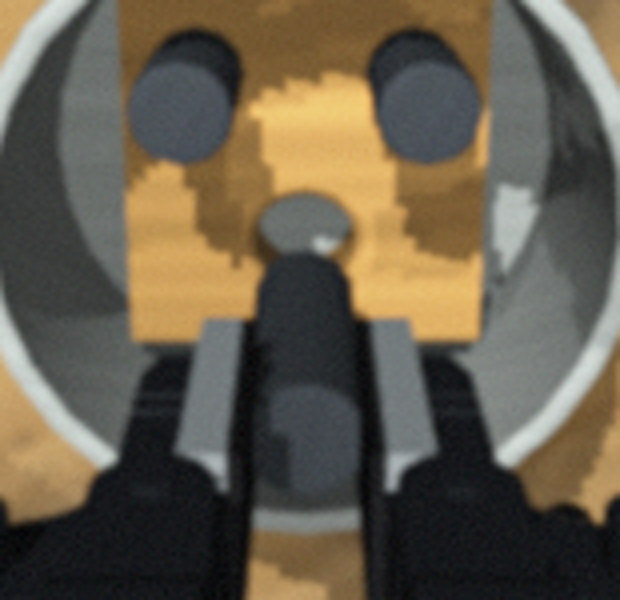

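The pin foot's front edge is at crop row ~252 and columns 260–350. The bore mouth's front edge is at crop row ~192 and columns 258–352, so y is aligned. I'll correct x from the two edges seen in the same picture, then insert.

Run:
```python
from h import *
c=dict(np.load("w4.npz"));g=cv2.cvtColor(c["image"],cv2.COLOR_BGR2GRAY).astype(int)
hs=cv2.cvtColor(c["image"],cv2.COLOR_BGR2HSV)
print(hs[192:216,256,1],g[192:216,256])
for v in(197.5,198.5,199): print(v,on_plane(c,[[256.3,v]],28)[0])
l=on_plane(c,[[244.6,207],[267.9,207]],28);print("bore sides",l[:,1],l[:,1].mean())
f=on_plane(c,[[244.8,216],[267.3,216]],45.4);print("foot sides",f[:,1],f[:,1].mean(), foot_edge(c,45.4))
```

```text
[135 134 136 139 148 143  93  24   9   5  14  11   2  16  16   9   9  12
  14   7  19  31  35  52] [189 193 190 183 165 134 108 105 108 105 109 109 108 108 112 107 108 107
 109 103  80  61  48  45]
197.5 [372.96771389 270.84791745  28.        ]
198.5 [373.68813976 270.84732834  28.        ]
199 [374.04889792 270.84703334  28.        ]
bore sides [262.74841426 278.86796706] 270.80819066115
foot sides [263.49858672 277.79521803] 270.64690237690616 (np.float64(212.5), array([377.33867631, 271.25045625,  45.4       ]))
```

Run:
```python
from h import *
c=dict(np.load("w4.npz"))
print("pin top centre",on_plane(c,[[257-.4,150+438/4-.4]],93.4),"front edge",on_plane(c,[[256.6,150+385/4-.4]],93.4))
def attempt(x,y,zt=55.5):
    movel([x,y,66],max_speed=60)
    hit=movel([x,y,zt],max_speed=25,guard=6)
    s=read_state();print(x,y,hit,s["eef_pos"],s["ft_force"],s["time"]);return s["eef_pos"][2]<58.5
for dx,dy in((-2.2,0.3),(-3.4,.3),(-1,.3),(-2.2,1.5),(-2.2,-.9),(-3.2,1.3),(-3.2,-.7)):
    if attempt(382.2+dx,270.4+dy): print("in");break
c=camera("wrist");save(c,"w5")
cv2.imwrite("pics/c5.png",cv2.resize(c["image"][150:300,180:335],(620,600),interpolation=cv2.INTER_CUBIC))
```

```text
pin top centre [[383.17430853 270.8451283   93.4       ]] front edge [[376.10805593 270.8489158   93.4       ]]
380.0 270.7 False [379.95123592 270.70694472  55.45626644] [-0.38594806  0.85614185  0.46530455] 12.7667
in
```

The pin's foot is 7.5 mm into the bore with almost no force. I'll release it near rim height so the opening fingers clear the wall, then press it home with the fingers closed.

Run:
```python
from h import *
e=read_state()["eef_pos"];
movel([e[0],e[1],57.5],max_speed=30)
open_gripper();s=read_state();print(s["time"],s["ft_force"],s["finger_gap"],s["eef_pos"])
movel([e[0],e[1],130],max_speed=150)
wait(.2);c=camera("wrist");save(c,"w6");P=cloud(c)
cv2.imwrite("pics/c6.png",cv2.resize(c["image"][100:300,150:360],(630,600),interpolation=cv2.INTER_CUBIC))
m=(P[...,2]>45)&(np.hypot(P[...,0]-382.5,P[...,1]-270.5)<11);print(m.sum(),np.median(P[m],0) if m.any() else 0)
m=(P[...,2]>45)&(np.hypot(P[...,0]-351.5,P[...,1]-288.5)<9);print("fixed",m.sum(),np.median(P[m],0) if m.any() else 0)
```

```text
13.7667 [-0.68501545 -0.29369055 -0.3453926 ] 85.11855795005536 [380.01511375 270.74811527  57.49539719]
378 [380.21260553 270.69993637  56.00208613]
fixed 459 [352.25084513 288.25171439  56.3142694 ]
```

View pics/c6.png

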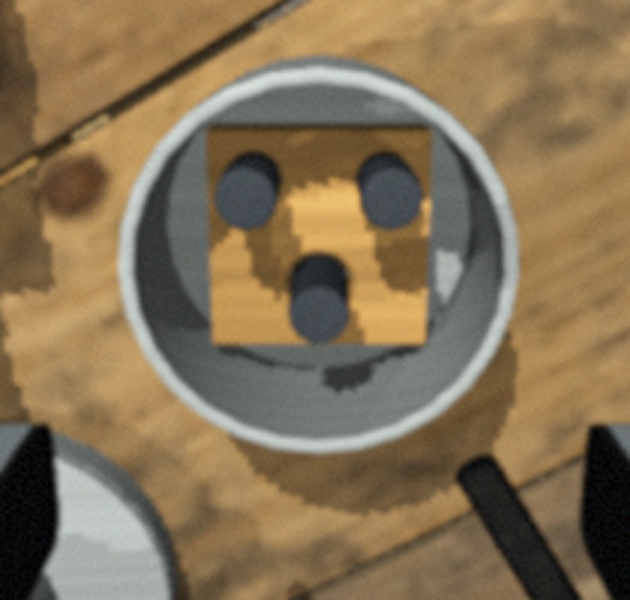

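All three pins stand at equal height (crop (247,190), (390,190), (320,310); measured 56.0 against 56.3 mm), so the pin is home. Next I'll go over the lids, measure the knob from nearby and grip it.

```bash
cat >> h.py <<'E'
def circfit(pts,tol=4):
    for _ in range(5):
        x=np.linalg.lstsq(np.c_[2*pts,np.ones(len(pts))],(pts**2).sum(1),rcond=None)[0];r=np.sqrt(x[2]+x[:2]@x[:2]);d=np.hypot(*(pts-x[:2]).T);pts=pts[abs(d-r)<tol]
    return x[:2],r,len(pts)
def top_circle(c,lo,hi,xy,rad):
    P=cloud(c);m=(P[...,2]>lo)&(P[...,2]<hi)&(np.hypot(P[...,0]-xy[0],P[...,1]-xy[1])<rad);q=P[m]
    return len(q),cv2.minEnclosingCircle(q[:,:2].astype(np.float32)),q.mean(0)
E
python3 - <<'E'
from h import *
c=dict(np.load("w6.npz"));P=cloud(c);q=P.reshape(-1,3);m=(abs(q[:,2]-58.5)<3)&(abs(np.hypot(q[:,0]-370,q[:,1]-271)-48)<8);print("rim",circfit(q[m][:,:2]))
movel([380,270.7,220],max_speed=250)
movel([494,163,220],max_speed=250);wait(.2)
c=camera("wrist");save(c,"w7");s=read_state();print(s["time"],s["eef_pos"])
for a in((69,80,15),(39,48,24),(13,22,64)): print(top_circle(c,a[0],a[1],(496,163),a[2]))
E
```

```text
rim (array([369.67483419, 270.79303122]), np.float64(47.460908356809576), 2246)
16.1833 [493.51221931 163.68316296 220.06260413]
(348, ((496.038330078125, 163.4944610595703), 10.96463680267334), array([495.66848641, 163.62888996,  72.0297778 ]))
(437, ((496.0230407714844, 163.6149444580078), 20.71770668029785), array([492.65729612, 163.78526015,  41.92452869]))
(6126, ((496.2471008300781, 163.8170928955078), 57.827144622802734), array([492.71014104, 163.72878907,  16.19111924]))
```

Radii 11.0, 20.7 and 57.8 match the given sizes, and the knob is at (496.0,163.6). I'll grip and lift.

Run:
```python
from h import *
k=[496,163.6]
movel([*k,100],max_speed=200)
print(movel([*k,48.5],max_speed=60,guard=10)); 
clamp();s=read_state();z0=s["eef_pos"][2];print(s["time"],s["eef_pos"],s["finger_gap"],s["gripper_force"],s["ft_force"])
movel([*k,z0+10],max_speed=40)
movel([*k,z0+115],max_speed=120)
wait(.3);s=read_state();print(s["time"],s["eef_pos"],s["finger_gap"],s["ft_force"])
c=camera("wrist");save(c,"w8");cv2.imwrite("pics/w8.png",c["image"])
```

```text
False
18.55 [496.10760684 163.36482101  48.69961057] 20.067431882247362 58.39712083339691 [-0.81791177 -1.57054959  5.06151941]
20.2833 [495.84447639 163.61711595 163.36216296] 20.12156515243788 [-0.31879024  0.05782602 -4.66492403]
```

View pics/w8.png

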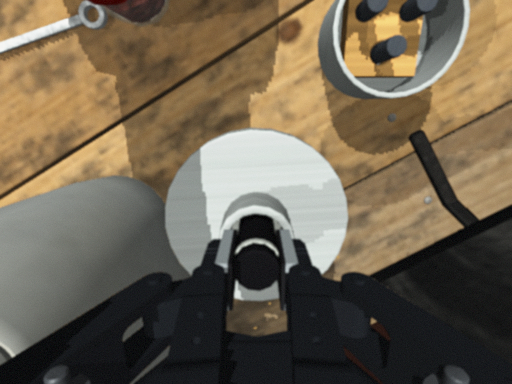

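Both lids hang level below the fingers: the plate is centred near (257,215), and the force change of −4.7 N matches their weight. I'll carry them over the tin, check the plate's tilt and centre, and lower under guard.

Run:
```python
from h import *
def plate(c,z,xy):
    P=cloud(c);m=(abs(P[...,2]-z)<6)&(np.hypot(P[...,0]-xy[0],P[...,1]-xy[1])<66);q=P[m]
    A=np.linalg.lstsq(np.c_[q[:,:2],np.ones(len(q))],q[:,2],rcond=None)[0]
    cc=cv2.minEnclosingCircle(q[:,:2].astype(np.float32));return len(q),A[:2],np.median(q[:,2]),cc
c=dict(np.load("w8.npz"));n=plate(c,131,(496,163.6));print(n)
t=np.array([369.7,270.9])
movel([*t,164],max_speed=160)
wait(.3);c=camera("wrist");save(c,"w9");s=read_state();print(s["eef_pos"],s["time"],s["finger_gap"])
print(plate(c,131,t))
```

```text
(16333, array([ 0.00052033, -0.00246243]), np.float64(130.87228695126583), ((496.6438903808594, 163.90283203125), 58.35228729248047))
[369.88024865 270.72626821 163.96653687] 21.8667 20.059764679814354
(16309, array([ 0.00108369, -0.00241427]), np.float64(131.4585778440117), ((370.4642639160156, 271.1296081542969), 58.175113677978516))
```

The plate is level and centred to within 1 mm. Lowering now.

Run:
```python
from h import *
t=[369.2,270.6]
movel([*t,125],max_speed=80)
h=movel([*t,103],max_speed=40,guard=12);s=read_state();print(h,s["eef_pos"],s["ft_force"])
if not h:
    wait(.2);h=movel([*t,95],max_speed=15,guard=5);s=read_state();print(h,s["eef_pos"],s["ft_force"],s["time"])
```

```text
False [369.14961927 270.70206862 102.99998121] [-0.20459253  0.64839193 -4.07802788]
True [369.34208522 270.48884415  98.76486858] [ 0.38160949 -1.58723159  6.72066832] 23.7833
```

Contact came at z = 98.8, against 98.7 expected. I'll release, rise and check the seating.

Run:
```python
from h import *
open_gripper();movel([369.2,270.6,230],max_speed=200);wait(.2)
c=camera("wrist");save(c,"w10");s=read_state();print(s["time"],s["eef_pos"],s["ft_force"])
for a in((119,130,15),(89,98,25),(63,72,64)): print(top_circle(c,a[0],a[1],(370,271),a[2]))
P=cloud(c);m=(abs(P[...,2]-67)<5)&(np.hypot(P[...,0]-370,P[...,1]-271)<55);q=P[m];print(np.linalg.lstsq(np.c_[q[:,:2],np.ones(len(q))],q[:,2],rcond=None)[0])
```

```text
25.4917 [368.87184722 270.49286639 229.26866098] [ 0.00437586  0.60519813 -0.25380033]
(456, ((369.4030456542969, 270.86517333984375), 10.80794620513916), array([368.92194667, 270.91015133, 122.11811865]))
(542, ((369.3273010253906, 271.1325378417969), 20.787607192993164), array([364.99329822, 271.13831944,  92.13136403]))
(7708, ((369.41217041015625, 271.1827392578125), 57.895755767822266), array([365.64677566, 271.1861873 ,  66.29144014]))
[-4.05195008e-04  6.64256019e-04  6.62569752e+01]
```

Knob at 124, collar at 94 and plate at 68 mm (after the ~2 mm range bias), and level: seated. I'll grip the collar and lift the cover straight up.

Run:
```python
from h import *
k=[369.1,270.7]
movel([*k,130],max_speed=200)
print(movel([*k,72],max_speed=50,guard=8)); wait(.2);f0=read_state()
clamp();s=read_state();print(s["time"],s["eef_pos"],s["finger_gap"],s["gripper_force"],s["ft_force"],f0["ft_force"],f0["eef_pos"])
e=s["eef_pos"]
movel([e[0],e[1],87],max_speed=30);wait(.2);s=read_state();print(s["ft_force"],s["finger_gap"])
c=camera("wrist");save(c,"w11");cv2.imwrite("pics/w11.png",c["image"])
S=camera("scene");save(S,"s2")
P=cloud(c);P2=cloud(S)
for Q in(P,P2):
    m=(np.hypot(Q[...,0]-369,Q[...,1]-271)<62)&(Q[...,2]>62)&(Q[...,2]<140);print(np.histogram(Q[...,2][m],bins=np.arange(60,145,5)))
```

```text
False
28.1583 [369.17363128 270.62586987  72.42759533] 40.4414844471656 58.43402165919542 [-3.57995728 -3.99801237 16.07245176] [-0.0149915   0.08612678  0.39840714] [369.23210288 270.71820019  72.20232636]
[-0.06677886 -0.11085428 -1.90744521] 40.181025343022164
(array([   72,    82,    80,  2926, 17280,   346,   578,   833,  1005,
        2514,   688,   834,  2772,   446,  1070,  1773]), array([ 60,  65,  70,  75,  80,  85,  90,  95, 100, 105, 110, 115, 120,
       125, 130, 135, 140]))
(array([  2,  39,  63,  62, 590,  20,  29,  33,  46,  69,  37,  46,  56,
        33,  28,  60]), array([ 60,  65,  70,  75,  80,  85,  90,  95, 100, 105, 110, 115, 120,
       125, 130, 135, 140]))
```

The force change of −1.9 N matches the cover alone, which has already risen 15 mm. Continuing straight up.

Run:
```python
from h import *
e=read_state()["eef_pos"]
movel([e[0],e[1],172],max_speed=50);wait(.5)
s=read_state();print(s["time"],s["eef_pos"],s["ft_force"],s["finger_gap"],s["gripper_force"],s["qvel"].max())
S=camera("scene");save(S,"s3");T=camera("wrist")
cv2.imwrite("pics/s3c.png",cv2.resize(S["image"][150:320,150:350],(700,595),interpolation=cv2.INTER_CUBIC))
Q=cloud(S);m=(np.hypot(Q[...,0]-369,Q[...,1]-271)<60);print(np.histogram(Q[...,2][m],bins=np.arange(0,240,10))[0])
P=cloud(T);m=(abs(P[...,2]-166)<6)&(np.hypot(P[...,0]-369,P[...,1]-271)<62);q=P[m];print(len(q),np.median(q[:,2]),np.linalg.lstsq(np.c_[q[:,:2],np.ones(len(q))],q[:,2],rcond=None)[0][:2])
```

```text
31.4583 [369.10011413 270.60433805 172.00407541] [-0.13460375  0.3439165  -1.50686688] 39.993851534194086 60.60912346467376 0.00038451680250834586
[155  98  99  97  99  83 632  29  34  34  28  31   2   0   0 143 840  68
 117 122  79  62 133]
20818 165.79917494621367 [0.00350924 0.00236774]
```

View pics/s3c.png

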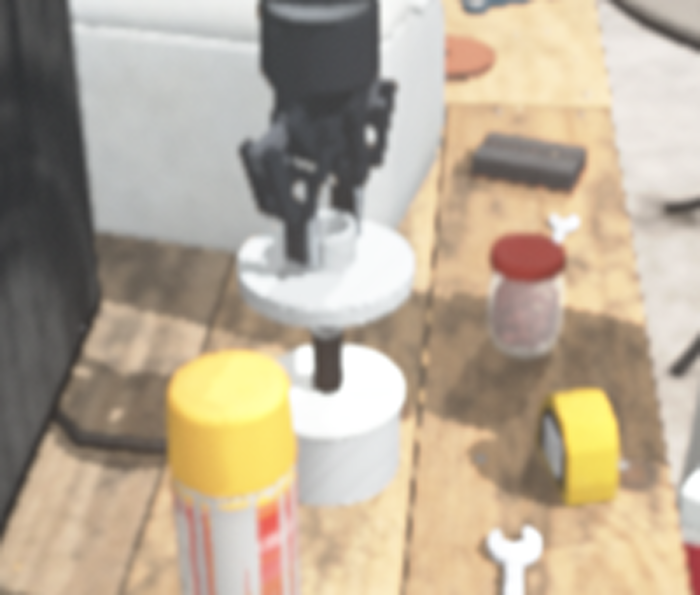

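The picture shows the cover held level at (325,270), with its skirt at about 152 mm, above the knob's top at 124 mm. The inner lid with its knob is seated on the tin at (340,390), and the sanding block has not moved. Handing in.

```bash
python3 -c "
from h import *
print(finish_job())"
```

```text
the job is handed in; nothing more can be done
None
```

The job is handed in at about 31.5 s of robot time: the pin is home, the inner lid is seated on the tin, and the gripper is still holding the outer cover with its skirt about 28 mm above the knob's top.

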